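Gauge an aluminium blank and hold it in the drilling jig

TASK

Two aluminium blanks stand on the bench, and only the narrower one fits the drilling jig: set it down on the bed at the jig's open entry end, slide it along the bed through the gauge gap between jaw and fence, and on until its end is up against the stop block. Bring it flush to the fence, then push it firmly, at one and the same time, sideways against the fence and down onto the bed (some ten newtons each way), square and fully home, and finish while still holding that push: do not let go or draw back. Leave the tools, meter, jar, reel, coupler and tray lying around where they are.

Things in the scene. Friction and masses are not known exactly. Their poses are not given: they have to be found in the camera images.
- narrow_blank: the blank that passes the gauge: plain aluminium block, 30 mm wide (its x) x 70 mm long (its y) x 56 mm tall (z), about 0.2 to 0.4 kg, standing upright on the bench with two small dark hole marks on its top (marks only, not holes). Origin: centre of its underside. Either end may lead.
- wide_blank: the oversize blank: looks the same but is 38 mm wide (its x) x 70 mm long (its y) x 56 mm tall; too wide for the gauge, not needed. Origin: centre of its underside.
- jig: drilling jig fixed level on the bench, perhaps turned a little. Origin at bench level (z 0); its aluminium base plate spans x -64 to 52, y -162 to 138 mm and is 4 mm thick. Jig +x points away from the robot, square to the fence; +y runs along the fence from the open entry end to the stop block; z up.
- home (a point): a point fixed on the jig at x 5, y 65, z 10 mm of the jig's frame: where the narrow blank's origin lies when the blank is fully home, flush on bed, fence and stop.
- bed: the jig's flat black bed of slick plastic laminate (friction about 0.2) on which the blank slides, x from -54 to 42 and y from -152 to 128 mm in the jig's frame; its top is 10 mm above the bench. Origin: 6 mm below its top, straight above the jig's origin.
- fence: steel fence rail on the bed along the side away from the robot, 14 mm thick, 24 mm high above the bed, 250 mm long (y from -125 to 125 mm). Its guiding face, which looks to -x, is at x 20 mm in the jig's frame. Origin: on that face at bed level, y 0.
- jaw: gauge jaw: small steel block on the bed facing the fence, 24 mm (x) by about 26 mm (y, from -35 to -9 mm), 24 mm high above the bed, entry corner rounded. Its gauging face, which looks to +x, is at x -14 mm in the jig's frame, so the gap between jaw and fence is 34 mm. Origin: on that face at bed level, y -20 mm.
- stop: steel stop block on the bed at the +y end, 44 mm (x) by 20 mm (y), 24 mm high above the bed. Its stopping face, which looks to -y, is at y 100 mm in the jig's frame. Origin: on that face at bed level, x -3 mm.
- meter: bystander, leave alone: handheld multimeter lying flat, 150 x 75 x 32 mm. Origin on the underside, centre.
- screwdriver: bystander, leave alone: screwdriver lying on the bench. Origin on the underside (between handle and tip).
- flux_jar: bystander, leave alone: small amber jar, 48 mm across, 55 mm tall. Origin on the underside, centre.
- solder_reel: bystander, leave alone: steel reel lying flat, 56 mm across with a 20 mm hole, 30 mm tall. Origin on the underside, centre.
- coupler: bystander, leave alone: brass coupler standing on end, 22 mm across, 34 mm tall. Origin on the underside, centre.
- screw_tray: bystander, leave alone: open grey tray with one divider, 100 x 70 x 22 mm. Origin on the underside, centre.
- wrench: bystander, leave alone: wrench lying on the bench. Origin on the underside (between handle and tip).
Things that resemble listed ones, but are neither listed nor needed, are in the scene too. What is shaped like the narrow_blank but green, orange or yellow is not meant.

How it is judged:
By the outcome, as a careful person would: the job done as asked, in the order asked, and still so for the second after the job is handed in, while the arm keeps its last pose, push and grip.
It also fails if it takes over 48 s, if anything falls off the work surface, if the arm or the gripper's body presses on something with over 40 N, if the wrist force passes 120 N, or if a joint passes its speed limit or range.

ROBOT

A 6-joint arm with a two-finger parallel gripper is mounted at the origin on the work surface. World frame = base frame: x ahead of the robot, y to its left, z up, the work surface at z = 0. Lengths are in m, angles in rad, forces in N, time in s.
With the tool pointing down it reaches from about 0.425 to 1.125 m from the base axis. Payload 14.9 kg.
Tool frame: the origin (TCP) lies midway between the tips of the shut fingers; the grasp point (between the pads) lies arm.grip_depth behind it (arm.grip_depth is the distance from the TCP to the grasp point, in m); z points along the fingers, y is the line along which they close (so a half turn about z gives the same grasp; the last joint's range is limited). The gripper opens to 91 mm and grips with 3 to 60 N. Pads are 32 mm wide; open, the fingers measure 118 mm over their backs; the gripper's body (76 mm by 178 mm) begins 60 mm behind the grasp point.
Start: joints at [1.275, 0.379, 1.734, -0, 1.028, -0.033], TCP at [0.182, 0.676, 0.214] pointing down, gripper open.
Joint ranges: [-2.77, 2.77], [-0.74, 2.19], [0, 2.66], [-1.06, 4.2], [0.31, 2.87], [-3.08, 3.08]. Speed limits (rad/s): [1.89, 1.89, 2.39, 3.14, 3.14, 3.14].

INTERFACE

Orientations are given as a unit quaternion [w, x, y, z].
In Python, from rig import telemetry, grab_frame, calibration, job, arm gives the robot as it stands. The module is installed in compiled form; this text tells all that it offers.
- The arm moves only by the shell command python3 -m crank 'ROWS' [OPENING] [FORCE]. ROWS is JSON, a list of rows, each an object with "dp": the shift along the tool's x, y, z in units of 30 mm (1.0 is 30 mm), a list of three; "twist": the turn about the tool's z in units of 6 degrees (1.0 is 6 degrees). In form: [{"dp": [dx, dy, dz], "twist": twist}, ...]. A call has 1 to 8 rows; each row is the pose to reach, as a shift and turn from the pose commanded when the call began, along the tool's axes at that moment; what a row does not reach only later rows make up. A row lasts 1/12 s, in which the tool goes at most 41.7 mm and 7.16 degrees, less where a joint would pass 70% of its speed; a pose out of reach is approached as far as the arm can. A call with a gripper value outside its range is refused whole. OPENING is the opening, from 0 (shut) to 1 (fully open), set as the call begins (- or left out, the last holds). The fingers move at their own pace and stop on an object; FORCE is the grip in N (left out, the last holds). Time passes only in rows, so rows that repeat a pose let the fingers close. It gives the time, the measured TCP pose, the force, the opening and the grip force at its end, in the units of the state.
- telemetry.observe(): the state, without advancing time (a new reading comes with each control period).
- grab_frame(name): name is "side" or "top" or "wrist"; returns (picture, depth): 480x640x3 uint8, red, green, blue; 480x640 float32, m along the optical axis (not along the pixel's ray), 0 where there is no reading.
- calibration(name): a dict with "fx", "fy", "cx", "cy" (pixels), "world_from_camera" (4x4, takes a point from camera to world coordinates); the wrist camera has in their place "tool_from_camera" (4x4, takes a point from camera to tool coordinates, whose origin is the TCP and whose axes are the flange's). Camera axes: x right, y up, looking along -z (the intrinsics and any distortion apply to the point x, -y, -z); pixel columns grow to the right and rows downward; lengths in m; the calibration is good to about 2 mm. A picture is of the moment at which its call begins: read the wrist's pose just before it. calibration takes no time and is no camera call.
- job.hand_in(): hands the job in; it is judged then, once.
The state is a dict: "time_s": time; "joints": joint angles; "joint_vel": joint speeds; "joint_torque": joint torques, N m; "ee_pos": TCP position; "orientation": TCP orientation; "ft_force": force on the tool from outside, world axes, zero at the start; "torque": the same for the moment, N m; "width": opening from 0.0 (shut) to 1.0 (fully open); "finger_force": force on a finger pad.
Only numpy, scipy, OpenCV 4.12 (cv2) and the standard library are available. Lean on these libraries where they do the work, as an engineer would, in place of code of your own. Each camera call takes 0.05 s, during which the arm holds its last target. There are 200 camera calls.

## Working session

There is one attempt and no reset: what is moved stays moved. The work goes in short steps, Python scripts to look and compute and a shell command to move; the robot and the scene stay as the last step left them, time stands still between calls to the robot, and variables do not carry over. Pictures are saved under pics/ and viewed, at most 10 in all, crops included, and the job is handed in when it is done.

```bash
mkdir -p pics
cat > h.py <<'E'
import numpy as np, cv2
from rig import telemetry, grab_frame, calibration, job, arm
def save(n,f):
    p,d=grab_frame(n); cv2.imwrite(f'pics/{f}.png',p[:,:,::-1]); np.save(f'pics/{f}.npy',d); return p,d
def cloud(n,d,T=None):
    c=calibration(n); v,u=np.mgrid[0:480,0:640]
    P=np.stack([(u-c['cx'])/c['fx']*d,-(v-c['cy'])/c['fy']*d,-d,np.ones_like(d)],-1)
    if T is None: T=c['world_from_camera']
    return (P@np.array(T).T)[...,:3]
E
python3 - <<'E'
from h import *
s=telemetry.observe(); print(s); print(arm.grip_depth)
for n in ('top','side'):
    save(n,n+'0'); c=calibration(n); print(n,{k:np.round(v,3).tolist() for k,v in c.items()})
print({k:np.round(v,4).tolist() for k,v in calibration('wrist').items()})
E
```

```text
{'time_s': 0.0, 'joints': array([ 1.27470312e+00,  3.79411405e-01,  1.73475983e+00, -1.64546262e-05,
        1.02845867e+00, -3.33270236e-02]), 'joint_vel': array([ 4.38709941e-05,  6.59310674e-04, -1.07274177e-03, -9.57812757e-04,
        1.18065285e-03,  5.66248489e-04]), 'joint_torque': array([-3.53299904e-03, -7.63736773e+01, -4.34360147e+01,  6.47684396e-02,
        4.23509313e-02, -8.12912754e-05]), 'ee_pos': array([0.18174506, 0.67560692, 0.21329663]), 'orientation': array([-7.80878762e-05,  1.31001208e-01,  9.91382073e-01, -5.12760960e-04]), 'ft_force': array([ 0.47454623, -0.44803279,  0.10212997]), 'torque': array([0.00092773, 0.03797009, 0.00790361]), 'finger_force': 0.0, 'width': 1.0004897182841217}
0.0188
top {'fx': 547.721, 'fy': 547.721, 'cx': 310.246, 'cy': 242.144, 'world_from_camera': [[0.0, 0.995, -0.1, 0.424], [-1.0, -0.0, -0.006, -0.023], [-0.006, 0.1, 0.995, 1.514], [0.0, 0.0, 0.0, 1.0]]}
side {'fx': 515.443, 'fy': 515.443, 'cx': 313.149, 'cy': 241.679, 'world_from_camera': [[0.766, 0.43, -0.477, 0.038], [-0.643, 0.524, -0.559, -0.618], [0.01, 0.735, 0.678, 0.798], [0.0, 0.0, 0.0, 1.0]]}
{'fx': 386.917, 'fy': 386.917, 'cx': 319.5932, 'cy': 237.3206, 'tool_from_camera': [[-0.0008, 0.9659, 0.2589, 0.0726], [1.0, 0.0009, -0.0003, 0.0006], [-0.0005, 0.2589, -0.9659, -0.1703], [0.0, 0.0, 0.0, 1.0]]}
```

View pics/top0.png

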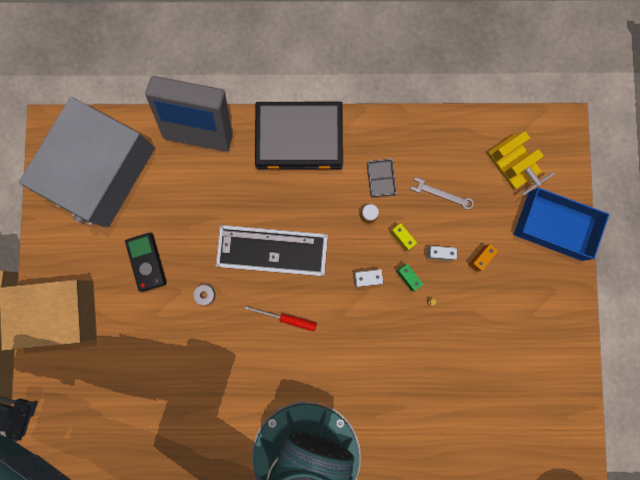

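View pics/side0.png

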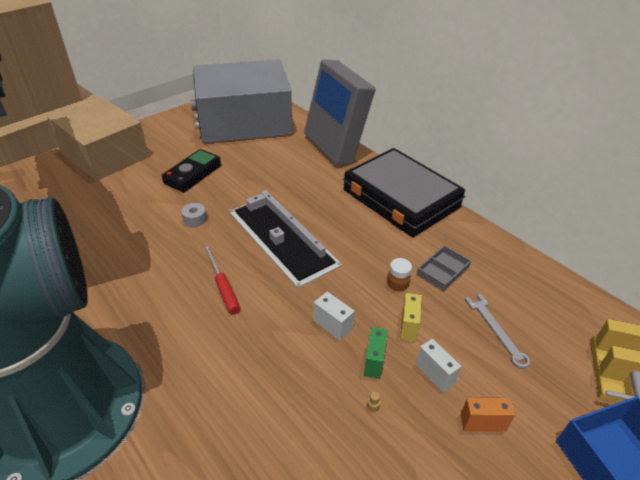

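The top view shows the white blanks at (369,278) and (443,253). Green, yellow and orange look-alikes are at (410,277), (404,236) and (484,257). The jig is at (272,250), with its stop end at image left (226,244) and its jaw at (274,257). I'll measure the blank widths and the jig edges next.

Run:
```python
from h import *
p=cv2.imread('pics/top0.png'); d=np.load('pics/top0.npy'); W=cloud('top',d)
def rect(P):
    r=cv2.minAreaRect((P*1000).astype(np.float32)); return r, np.round(cv2.boxPoints(r),1).tolist()
v,u=np.mgrid[0:480,0:640]
for n,(cu,cv_) in dict(A=(369,278),B=(443,253)).items():
    m=(abs(u-cu)<22)&(abs(v-cv_)<18)&(W[...,2]>.05)&(W[...,2]<.065)&(p.min(2)>140)
    print(n,m.sum(),W[m].mean(0).round(4),rect(W[m][:,:2]))
print('bench z',np.median(W[300:310,440:500,2]))
m=(u>210)&(u<335)&(v>222)&(v<280)&(W[...,2]>.002)&(W[...,2]<.05)
print('jig',m.sum(),rect(W[m][:,:2]))
m2=m&(W[...,2]>.027)
n,l,st,c=cv2.connectedComponentsWithStats(m2.astype(np.uint8))
for i in range(1,n):
    if st[i,4]>20: q=W[l==i]; print(st[i],q.mean(0).round(4),rect(q[:,:2]))
bed=m&(W[...,2]<.02)&(p.max(2)<60); print('bed z',np.median(W[bed][:,2]))
a=cv2.resize(p[220:310,340:500],(800,450),interpolation=cv2.INTER_CUBIC)
cv2.imwrite('pics/cropA.png',a)
cv2.imwrite('pics/cropJ.png',cv2.resize(p[215:290,205:338],(798,450),interpolation=cv2.INTER_CUBIC))
```

```text
A 340 [ 0.4758 -0.1707  0.0567] (((475.7245178222656, -170.4508056640625), (37.29023742675781, 68.99137115478516), 6.179571628570557), [[453.5, -138.1999969482422], [460.8999938964844, -206.8000030517578], [498.0, -202.6999969482422], [490.5, -134.10000610351562]])
B 260 [ 0.5433 -0.369   0.0567] (((543.2135620117188, -369.0751647949219), (70.45388793945312, 29.26481056213379), 85.72858428955078), [[526.0, -403.1000061035156], [555.2000122070312, -405.29998779296875], [560.4000244140625, -335.0], [531.2000122070312, -332.8999938964844]])
bench z 0.0010009717573161714
jig 5081 (((552.0750732421875, 91.31462097167969), (341.9374084472656, 155.98399353027344), 89.96705627441406), [[474.0, -79.5999984741211], [630.0, -79.69999694824219], [630.2000122070312, 262.20001220703125], [474.20001220703125, 262.29998779296875]])
[222 231  92  22 603] [0.5828 0.1237 0.0344] (((574.3494262695312, 102.73672485351562), (248.3434600830078, 58.125335693359375), 89.52667236328125), [[544.2999877929688, -21.200000762939453], [602.4000244140625, -21.700000762939453], [604.4000244140625, 226.6999969482422], [546.2999877929688, 227.10000610351562]])
[269 253  10  10  83] [0.5321 0.085  0.0348] (((531.84521484375, 85.23219299316406), (24.620418548583984, 24.677291870117188), 88.89572143554688), [[519.2999877929688, 73.19999694824219], [543.9000244140625, 72.69999694824219], [544.4000244140625, 97.30000305175781], [519.7000122070312, 97.80000305175781]])
bed z 0.010458793794009269
```

View pics/cropA.png

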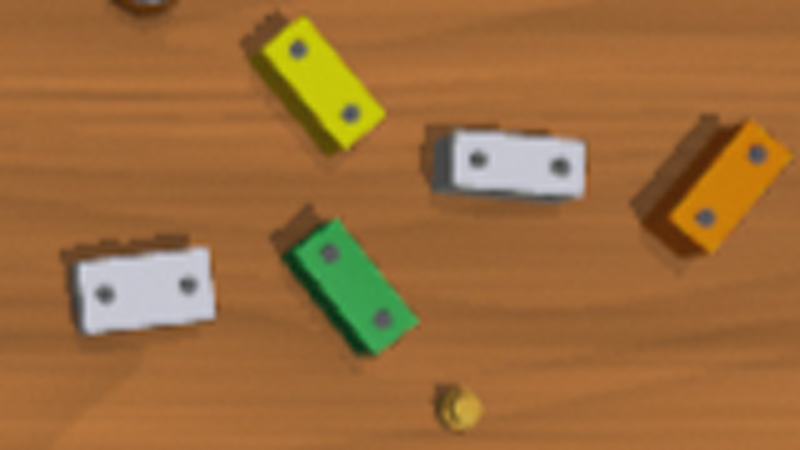

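View pics/cropJ.png

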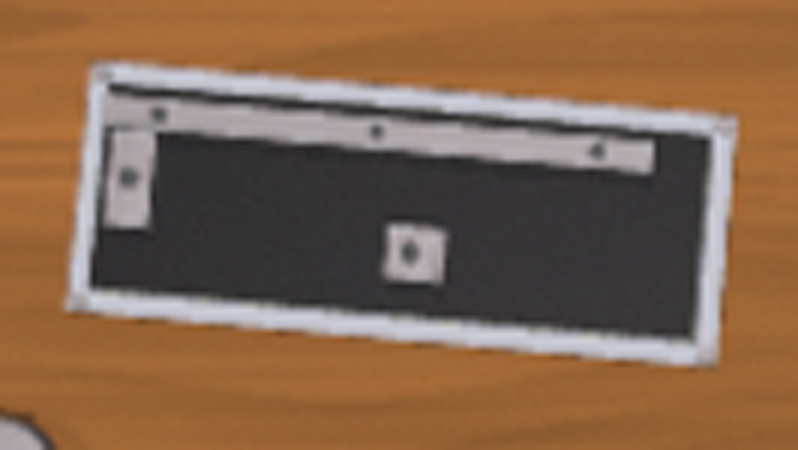

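A and B are the two candidate blanks. A at (369,278) measures 37x69 mm, so it is the wide one. B at (443,253) measures 29x70 mm, so it is the narrow one. The crop confirms B is aluminium and visibly slimmer. In the jig crop, the stop is at left (130,180), the fence is along the top, the jaw is at (413,255) and the open entry is at right. The jig is turned by about -5°.

```bash
cat >> h.py <<'E'
def axes():
    from scipy.spatial.transform import Rotation as R
    s=telemetry.observe(); q=s['orientation']; return s, R.from_quat([q[1],q[2],q[3],q[0]]).as_matrix()
def togo(x,y,z,yaw=None):   # world target -> dp units / twist units
    s,M=axes(); d=M.T@(np.array([x,y,z])-s['ee_pos'])/.03
    y0=np.degrees(np.arctan2(M[1,1],M[0,1])); t=None
    if yaw is not None: t=((y0-yaw+90)%180-90)/6
    print('pos',s['ee_pos'].round(4),'yaw',y0.round(2),'dp',d.round(3),'twist',t,'tilt',M[2].round(4)); return d
E
python3 - <<'E'
from h import *
p=cv2.imread('pics/top0.png'); d=np.load('pics/top0.npy'); W=cloud('top',d)
v,u=np.mgrid[0:480,0:640]; hsv=cv2.cvtColor(p,cv2.COLOR_BGR2HSV)
m=(u>205)&(u<338)&(v>217)&(v<290)&(hsv[...,1]<70)
n,l,st,c=cv2.connectedComponentsWithStats(m.astype(np.uint8)); i=1+st[1:,4].argmax(); m=l==i
def rc(P):
    r=cv2.minAreaRect((P*1000).astype(np.float32)); return r
pl=m&(W[...,2]<.02)
print('plate',m.sum(),rc(W[pl][:,:2]))
r=rc(W[pl][:,:2])
(cx,cy),(w,h),a=r; ang=a if w<h else a-90   # jig x yaw
ang=(ang+90)%180-90; print('yaw',ang)
# jig origin guess: plate centre is (-6,-12)
for yaw in (ang,):
    t=np.radians(yaw); R=np.array([[np.cos(t),-np.sin(t)],[np.sin(t),np.cos(t)]])
    o=np.array([cx,cy])-R@[-6,-12]; print('origin',o)
    hi=(u>205)&(u<338)&(v>217)&(v<290)&(W[...,2]>.028)&(W[...,2]<.045)
    J=(W[hi][:,:2]*1000-o)@R
    f=(J[:,0]>10)&(J[:,1]<70)
    # fence edge per y bin
    for lo in range(-120,80,25):
        k=f&(J[:,1]>lo)&(J[:,1]<lo+25)
        if k.sum(): print(lo,k.sum(),np.percentile(J[k,0],[3,50,97]).round(1))
    k=(J[:,0]<-5)&(J[:,1]<30); print('jaw',J[k].min(0),J[k].max(0))
    k=(J[:,0]<10)&(J[:,1]>80); print('stop',J[k].min(0),J[k].max(0))
# obstacles above 0.1
for n in('top',):
    k=(W[...,2]>.1)&(W[...,1]<.9)&(W[...,1]>-.5)&(W[...,0]>.1)&(W[...,0]<1.1)
    n,l,st,c=cv2.connectedComponentsWithStats(k.astype(np.uint8))
    for i in range(1,n):
        if st[i,4]>60: q=W[l==i]; print(st[i],q.min(0).round(2),q.max(0).round(2))
togo(.5,.2,.26,-4.2); togo(.543,-.369,.26,-4.2)
E
```

```text
plate 4594 ((555.0673828125, 94.46471405029297), (303.0357971191406, 118.72925567626953), 84.97164154052734)
yaw -5.028358459472656
origin [562.09607701 105.89263853]
-120 49 [18.5 25.6 32. ]
-95 49 [18.5 25.3 32. ]
-70 48 [18.5 24.6 31.9]
-45 45 [18.4 25.2 31.8]
-20 48 [18.6 25.4 32.5]
5 49 [18.5 24.9 31.7]
30 47 [18.3 24.3 31.4]
55 28 [19.1 25.7 31.4]
jaw [-39.80556814 -36.19155327] [-15.43151411 -11.10016535]
stop [-129.40626496   97.47459406] [  9.93816142 152.33669581]
[ 145   76   85   61 3645] [ 0.42 -0.02  0.1 ] [0.97 0.39 1.51]
[  19   97  126  127 8881] [ 0.42 -0.02  0.1 ] [0.94 0.73 1.51]
[   0  280   82   71 5020] [ 0.29 -0.02  0.1 ] [0.47 0.78 1.51]
[   0  396   71   84 2946] [ 0.12 -0.02  0.22] [0.42 0.66 1.51]
[ 280  433   65   30 1486] [ 0.1  -0.09  0.25] [0.42 0.05 1.51]
pos [0.1817 0.6756 0.2133] yaw 74.94 dp [-14.364 -12.554  -1.543] twist 13.190052301357136 tilt [ 1.e-04 -1.e-03 -1.e+00]
pos [0.1817 0.6756 0.2133] yaw 74.94 dp [-20.676 -30.497  -1.526] twist 13.190052301357136 tilt [ 1.e-04 -1.e-03 -1.e+00]
```

```bash
python3 -m crank '[{"dp":[0,0,-2.8],"twist":0},{"dp":[0,0,-2.8],"twist":0},{"dp":[-14.4,-12.6,-2.8],"twist":0},{"dp":[-14.4,-12.6,-2.8],"twist":13.2},{"dp":[-14.4,-12.6,-2.8],"twist":13.2},{"dp":[-14.4,-12.6,-2.8],"twist":13.2},{"dp":[-14.4,-12.6,-2.8],"twist":13.2},{"dp":[-14.4,-12.6,-2.8],"twist":13.2}]' 1
python3 -c "
from h import *
togo(.52,-.1,.26,-4.2); togo(.543,-.369,.26,-4.2)"
```

```text
time_s: 0.77
ee_pos: [0.3212, 0.4662, 0.2973]
orientation: [-0.0, 0.432, 0.902, -0.0]
ft_force: [1.2, 0.7, 0.6]
width: 0.998
finger_force: 0.0
pos [0.3212 0.4662 0.2973] yaw 38.8 dp [-18.86   -6.664   1.248] twist 7.167077021174019 tilt [-1.e-04 -3.e-04 -1.e+00]
pos [0.3212 0.4662 0.2973] yaw 38.8 dp [-26.329 -11.685   1.25 ] twist 7.167077021174019 tilt [-1.e-04 -3.e-04 -1.e+00]
```

```bash
python3 -m crank '[{"dp":[-18.9,-6.7,1.2],"twist":7.2},{"dp":[-18.9,-6.7,1.2],"twist":7.2},{"dp":[-18.9,-6.7,1.2],"twist":7.2},{"dp":[-18.9,-6.7,1.2],"twist":7.2},{"dp":[-18.9,-6.7,1.2],"twist":7.2},{"dp":[-18.9,-6.7,1.2],"twist":7.2},{"dp":[-18.9,-6.7,1.2],"twist":7.2},{"dp":[-18.9,-6.7,1.2],"twist":7.2}]'
python3 -c "
from h import *
togo(.52,-.1,.26,-4.2); togo(.543,-.369,.22,-4.2)"
```

```text
time_s: 1.43
ee_pos: [0.4325, 0.1527, 0.2776]
orientation: [0.0, 0.732, 0.681, 0.0]
ft_force: [0.4, 0.2, -0.4]
width: 1.001
finger_force: 0.0
pos [0.4325 0.1527 0.2776] yaw -4.12 dp [-8.193  3.515  0.587] twist 0.013801782810067683 tilt [ 1.e-04  3.e-04 -1.e+00]
pos [0.4325 0.1527 0.2776] yaw -4.12 dp [-17.081   4.923   1.92 ] twist 0.013801782810067683 tilt [ 1.e-04  3.e-04 -1.e+00]
```

```bash
python3 -m crank '[{"dp":[-8.2,3.5,0.6],"twist":0},{"dp":[-17.1,4.9,1.9],"twist":0},{"dp":[-17.1,4.9,1.9],"twist":0},{"dp":[-17.1,4.9,1.9],"twist":0},{"dp":[-17.1,4.9,1.9],"twist":0},{"dp":[-17.1,4.9,1.9],"twist":0},{"dp":[-17.1,4.9,1.9],"twist":0},{"dp":[-17.1,4.9,1.9],"twist":0}]'
python3 -c "
from h import *
togo(.543,-.369,.22,-4.2)"
```

```text
time_s: 2.1
ee_pos: [0.5027, -0.1711, 0.2426]
orientation: [-0.0, 0.732, 0.681, 0.0]
ft_force: [1.0, 0.1, -0.1]
width: 0.999
finger_force: 0.0
pos [ 0.5027 -0.1711  0.2426] yaw -4.09 dp [-6.485  1.809  0.754] twist 0.018999366558849335 tilt [ 1.e-04 -0.e+00 -1.e+00]
```

```bash
python3 -m crank '[{"dp":[-6.5,1.8,0.75],"twist":0},{"dp":[-6.5,1.8,0.75],"twist":0},{"dp":[-6.5,1.8,0.75],"twist":0},{"dp":[-6.5,1.8,0.75],"twist":0},{"dp":[-6.5,1.8,0.75],"twist":0},{"dp":[-6.5,1.8,0.75],"twist":0},{"dp":[-6.5,1.8,0.75],"twist":0}]'
cat >> h.py <<'E'
def wristcloud(f):
    s,M=axes(); T=np.eye(4); T[:3,:3]=M; T[:3,3]=s['ee_pos']
    p,d=save('wrist',f); return p,d,cloud('wrist',d,T@calibration('wrist')['tool_from_camera'])
E
python3 - <<'E'
from h import *
p,d,W=wristcloud('w1')
m=(W[...,2]>.05)&(W[...,2]<.065)&(abs(W[...,0]-.543)<.04)&(abs(W[...,1]+.369)<.06)&(p.min(2)>120)
print(m.sum(),np.median(W[m][:,2]),cv2.minAreaRect((W[m][:,:2]*1000).astype(np.float32)))
togo(.543,-.369,.026,-4.2)
E
```

```text
time_s: 2.68
ee_pos: [0.5426, -0.3685, 0.2194]
orientation: [-0.001, 0.732, 0.681, -0.0]
ft_force: [-0.8, -0.2, -0.4]
width: 0.999
finger_force: 0.0
2412 0.05554259798491429 ((543.0241088867188, -366.40362548828125), (70.11075592041016, 29.776386260986328), 85.26536560058594)
pos [ 0.5425 -0.3672  0.2197] yaw -4.12 dp [-0.062  0.027  6.458] twist 0.01281997042200563 tilt [ 8.0e-04 -1.1e-03 -1.0e+00]
```

View pics/w1.png

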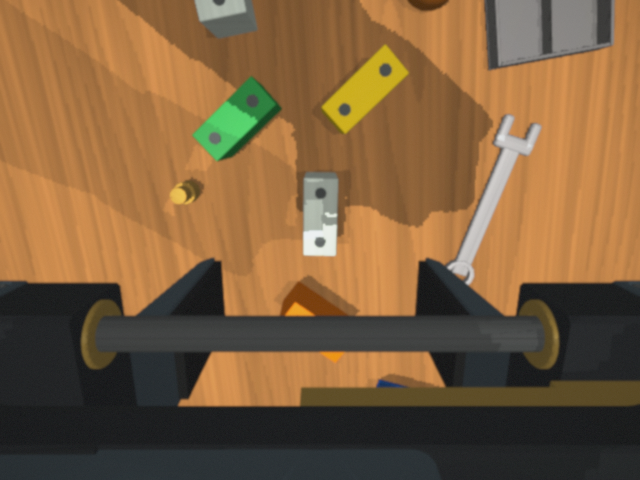

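The wrist view shows the narrow blank at (320,215), between and ahead of the fingers, with the wrench to the right at (500,190). It measures 70.1x29.8 mm, so it is confirmed as the narrow one. I'll descend to a tip height of 28 mm, which clears the 24 mm fence.

```bash
python3 -m crank '[{"dp":[0.04,0.02,1.4],"twist":0.1},{"dp":[0.04,0.02,2.7],"twist":0.1},{"dp":[0.04,0.02,4.0],"twist":0.1},{"dp":[0.04,0.02,5.2],"twist":0.1},{"dp":[0.04,0.02,6.0],"twist":0.1},{"dp":[0.04,0.02,6.39],"twist":0.1},{"dp":[0.04,0.02,6.39],"twist":0.1},{"dp":[0.04,0.02,6.39],"twist":0.1}]'
python3 -c "
from h import *
togo(.543,-.3665,.028,-4.7)"
```

```text
time_s: 3.4
ee_pos: [0.5441, -0.3656, 0.0296]
orientation: [0.0, 0.735, 0.678, 0.0]
ft_force: [-0.2, 0.0, 0.4]
width: 0.997
finger_force: 0.0
pos [ 0.5441 -0.3656  0.0296] yaw -4.63 dp [-0.033 -0.034  0.054] twist 0.012410207582258673 tilt [-1.e-04  2.e-04 -1.e+00]
```

```bash
R='{"dp":[0,0,0],"twist":0}'; python3 -m crank '[{"dp":[0,0,0.05],"twist":0},{"dp":[0,0,0.05],"twist":0},{"dp":[0,0,0.05],"twist":0},{"dp":[0,0,0.05],"twist":0},{"dp":[0,0,0.05],"twist":0},{"dp":[0,0,0.05],"twist":0},{"dp":[0,0,0.05],"twist":0},{"dp":[0,0,0.05],"twist":0}]' 0 50
python3 -c "
from h import *
print(telemetry.observe()['finger_force']);togo(.543,-.3665,.028,-4.7)"
```

```text
time_s: 4.07
ee_pos: [0.5437, -0.3661, 0.0273]
orientation: [-0.0, 0.735, 0.678, 0.0]
ft_force: [-0.1, -0.4, -0.3]
width: 0.444
finger_force: 0.0
0.0
pos [ 0.5437 -0.3661  0.0273] yaw -4.67 dp [-0.016 -0.021 -0.024] twist 0.004663674026261333 tilt [ 0. -0. -1.]
```

```bash
python3 -m crank '[{"dp":[0,0,0],"twist":0},{"dp":[0,0,0],"twist":0},{"dp":[0,0,0],"twist":0},{"dp":[0,0,0],"twist":0},{"dp":[0,0,0],"twist":0},{"dp":[0,0,0],"twist":0}]'
```

```text
time_s: 4.57
ee_pos: [0.5436, -0.366, 0.0272]
orientation: [-0.0, 0.735, 0.678, -0.0]
ft_force: [-1.1, -0.8, -0.2]
width: 0.328
finger_force: 50.0
```

```bash
python3 -m crank '[{"dp":[0,0,-0.8],"twist":0},{"dp":[0,0,-2.1],"twist":0.05},{"dp":[0,0,-3.3],"twist":0.05},{"dp":[1.0,-0.05,-3.3],"twist":0.05},{"dp":[2.3,-0.13,-3.3],"twist":0.05},{"dp":[3.6,-0.19,-3.3],"twist":0.05},{"dp":[4.9,-0.26,-3.3],"twist":0.05},{"dp":[6.2,-0.33,-3.3],"twist":0.05}]'
python3 -c "
from h import *
togo(.5537,-.0067,.127,-5)"
```

```text
time_s: 5.23
ee_pos: [0.5484, -0.1781, 0.1261]
orientation: [-0.0, 0.737, 0.676, -0.0]
ft_force: [0.8, -0.6, -3.4]
width: 0.326
finger_force: 50.0
pos [ 0.5484 -0.1781  0.1261] yaw -5.0 dp [ 5.708 -0.321 -0.029] twist 6.675453385914427e-05 tilt [ 2.e-04 -2.e-04 -1.e+00]
```

```bash
python3 -m crank '[{"dp":[1.3,-0.08,0],"twist":0},{"dp":[2.6,-0.16,0],"twist":0},{"dp":[3.8,-0.24,0],"twist":0},{"dp":[4.8,-0.28,0],"twist":0},{"dp":[5.3,-0.3,0],"twist":0},{"dp":[5.3,-0.3,0],"twist":0},{"dp":[5.3,-0.3,0],"twist":0},{"dp":[5.3,-0.3,0],"twist":0}]'
python3 - <<'E'
from h import *
togo(.5537,-.0067,.045,-5)
p,d,W=wristcloud('w2')
m=(W[...,2]>.028)&(W[...,2]<.04)&(W[...,1]<.25)&(d>0)
t=np.radians(-5); R=np.array([[np.cos(t),-np.sin(t)],[np.sin(t),np.cos(t)]]); o=[561.5,105]
m&=abs(W[...,0]-.56)<.1
J=(W[...,:2]*1000-o)@R
for nm,k in dict(jaw=m&(J[...,0]<-5)&(J[...,1]<40)&(J[...,1]>-60),stop=m&(J[...,0]<12)&(J[...,1]>70)).items():
    if k.sum(): print(nm,k.sum(),np.percentile(J[k],[1,99],axis=0).round(1).tolist(),np.median(W[k][:,2]))
for lo in range(-125,100,25):
    k=m&(J[...,0]>12)&(J[...,1]>lo)&(J[...,1]<lo+25)
    if k.sum()>5: print(lo,k.sum(),np.percentile(J[k][:,0],[2,98]).round(1))
b=(abs(J[...,0]+30)<10)&(abs(J[...,1]-40)<20); print('bed',np.median(W[b][:,2]))
E
```

```text
time_s: 5.9
ee_pos: [0.5536, -0.021, 0.1261]
orientation: [-0.0, 0.737, 0.676, -0.0]
ft_force: [0.5, 0.4, -2.6]
width: 0.326
finger_force: 50.0
pos [ 0.5536 -0.021   0.1261] yaw -4.96 dp [ 0.475 -0.038  2.703] twist 0.0067244332392135675 tilt [-1.e-04 -2.e-04 -1.e+00]
jaw 1699 [[-38.6, -32.8], [-14.9, -6.8]] 0.033698910443078156
-125 380 [19.6 32.7]
-100 764 [19.  32.7]
-75 829 [19.1 32.6]
-50 888 [19.2 32.6]
-25 968 [19.1 32.7]
0 1043 [19.2 32.8]
25 27 [19.3 32.6]
bed 0.009643718124421052
```

View pics/w2.png

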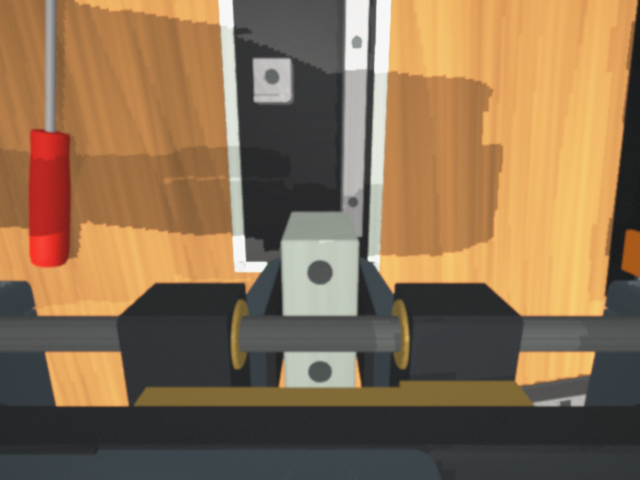

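The wrist view shows the held blank at (320,300), the jaw at (272,80) and the fence strip at (355,110). The fence face is parallel to the blank at -5°, and the bed is 9.6 mm high as expected. I'll lower the blank at the entry.

```bash
python3 -m crank '[{"dp":[0.45,-0.06,0.5],"twist":0},{"dp":[0.45,-0.06,1.3],"twist":0},{"dp":[0.45,-0.06,2.0],"twist":0},{"dp":[0.45,-0.06,2.5],"twist":0},{"dp":[0.45,-0.06,2.72],"twist":0},{"dp":[0.45,-0.06,2.72],"twist":0},{"dp":[0.45,-0.06,2.72],"twist":0}]'
python3 -c "
from h import *
togo(.553,-.006,.0372,-5)"
```

```text
time_s: 6.53
ee_pos: [0.5533, -0.0076, 0.045]
orientation: [0.0, 0.737, 0.676, -0.0]
ft_force: [0.3, -0.6, -3.3]
width: 0.328
finger_force: 50.0
pos [ 0.5533 -0.0076  0.045 ] yaw -5.01 dp [ 0.054 -0.016  0.259] twist -0.001937217091627493 tilt [-0. -0. -1.]
```

```bash
python3 -m crank '[{"dp":[0.05,0,0.1],"twist":0},{"dp":[0.05,0,0.18],"twist":0},{"dp":[0.05,0,0.23],"twist":0},{"dp":[0.05,0,0.25],"twist":0},{"dp":[0.05,0,0.27],"twist":0},{"dp":[0.05,0,0.27],"twist":0},{"dp":[0.05,0,0.27],"twist":0}]'
python3 -c "
from h import *
togo(.553,-.006,.0372,-5)"
```

```text
time_s: 7.12
ee_pos: [0.5536, -0.0056, 0.0371]
orientation: [0.0, 0.737, 0.676, 0.0]
ft_force: [-2.5, 0.6, 4.2]
width: 0.327
finger_force: 50.0
pos [ 0.5536 -0.0056  0.0371] yaw -4.96 dp [-0.015 -0.017 -0.002] twist 0.006291057071043345 tilt [-0.e+00  5.e-04 -1.e+00]
```

On the bed (Fz +4, previously -3). Now I'll find the fence by touch.

```bash
python3 -m crank '[{"dp":[0,0.03,0],"twist":0},{"dp":[0,0.03,0],"twist":0},{"dp":[0,0.05,0],"twist":0},{"dp":[0,0.05,0],"twist":0}]'; python3 -m crank '[{"dp":[0,0.03,0],"twist":0},{"dp":[0,0.03,0],"twist":0},{"dp":[0,0.03,0],"twist":0}]'
```

```text
time_s: 7.45
ee_pos: [0.5552, -0.0057, 0.0371]
orientation: [0.0, 0.737, 0.676, 0.0]
ft_force: [-2.1, 0.1, 7.2]
width: 0.326
finger_force: 50.0
time_s: 7.7
ee_pos: [0.5556, -0.0057, 0.0371]
orientation: [-0.0, 0.737, 0.676, -0.0]
ft_force: [-4.2, 1.6, 10.1]
width: 0.324
finger_force: 50.0
```

```bash
python3 -m crank '[{"dp":[0,0.03,-0.01],"twist":0},{"dp":[0,0.03,-0.01],"twist":0},{"dp":[0,0.03,-0.01],"twist":0},{"dp":[0,0.03,-0.01],"twist":0}]'; python3 -c "
from h import *
s=telemetry.observe();print(s['torque'].round(2),s['ft_force'].round(1),s['ee_pos'].round(4))"
```

```text
time_s: 8.03
ee_pos: [0.5557, -0.0058, 0.0372]
orientation: [-0.001, 0.737, 0.676, -0.001]
ft_force: [-9.8, 0.7, 12.0]
width: 0.324
finger_force: 50.0
[0.08 1.61 0.07] [-9.8  0.7 12. ] [ 0.5557 -0.0058  0.0372]
```

```bash
python3 -m crank '[{"dp":[0,-0.05,-0.02],"twist":0},{"dp":[0.1,-0.05,-0.02],"twist":0},{"dp":[0.35,-0.05,-0.02],"twist":0},{"dp":[0.65,-0.05,-0.02],"twist":0},{"dp":[0.95,-0.05,-0.02],"twist":0},{"dp":[1.2,-0.05,-0.02],"twist":0},{"dp":[1.25,-0.05,-0.02],"twist":0}]'; python3 -c "
from h import *
t=np.radians(-5); R=np.array([[np.cos(t),-np.sin(t)],[np.sin(t),np.cos(t)]])
togo(.555,.0,.0372,-5); s=telemetry.observe(); print('jig', ((s['ee_pos'][:2]*1000-[560.5,106])@R).round(2), 'F',(s['ft_force'][:2]@R).round(1),s['ft_force'][2])"
```

```text
time_s: 8.62
ee_pos: [0.5584, 0.0332, 0.0374]
orientation: [-0.0, 0.737, 0.676, 0.0]
ft_force: [-0.3, -0.0, -3.0]
width: 0.325
finger_force: 50.0
pos [0.5584 0.0332 0.0374] yaw -4.9 dp [-1.111 -0.019  0.007] twist 0.01713049804638918 tilt [ 1.e-04  1.e-04 -1.e+00]
jig [  4.27 -72.75] F [-0.3 -0.1] -2.9500515408750743
```

```bash
cat > st.py <<'E'
from h import *
t=np.radians(-5); R=np.array([[np.cos(t),-np.sin(t)],[np.sin(t),np.cos(t)]])
s,M=axes(); print('jig', ((s['ee_pos'][:2]*1000-[560.5,106])@R).round(2),'z',s['ee_pos'][2].round(4),'F',(s['ft_force'][:2]@R).round(1),s['ft_force'][2].round(1),'T',s['torque'].round(2),'yaw',np.degrees(np.arctan2(M[1,1],M[0,1])).round(2),'tilt',np.degrees(M[2,:2]).round(3))
E
python3 -m crank '[{"dp":[0,0,0.03],"twist":0.01},{"dp":[0.1,0,0.03],"twist":0.01},{"dp":[0.4,0,0.03],"twist":0.01},{"dp":[0.8,0,0.03],"twist":0.01},{"dp":[1.2,0,0.03],"twist":0.01},{"dp":[1.6,0,0.03],"twist":0.01},{"dp":[2.0,0,0.03],"twist":0.01},{"dp":[2.2,0,0.03],"twist":0.01}]'; python3 st.py
```

```text
time_s: 9.28
ee_pos: [0.5647, 0.0982, 0.0371]
orientation: [0.0, 0.737, 0.676, 0.0]
ft_force: [-1.0, -4.1, 7.1]
width: 0.326
finger_force: 50.0
jig [ 4.88 -7.42] z 0.0371 F [-0.6 -4.2] 7.1 T [-0.66  0.21 -0.05] yaw -4.99 tilt [0.001 0.067]
```

```bash
python3 -m crank '[{"dp":[0.2,0,-0.01],"twist":0},{"dp":[0.6,0,-0.01],"twist":0},{"dp":[1.0,0,-0.01],"twist":0},{"dp":[1.4,0,-0.01],"twist":0},{"dp":[1.7,0,-0.01],"twist":0},{"dp":[1.9,0,-0.01],"twist":0},{"dp":[1.95,0,-0.01],"twist":0}]'; python3 st.py
```

```text
time_s: 9.87
ee_pos: [0.5696, 0.1571, 0.0371]
orientation: [0.0, 0.737, 0.676, 0.0]
ft_force: [-0.4, -3.7, 7.4]
width: 0.328
finger_force: 50.0
jig [ 4.61 51.74] z 0.0371 F [-0.1 -3.7] 7.4 T [-0.69 -0.    0.  ] yaw -4.97 tilt [0.012 0.044]
```

Now I'll creep toward the stop, with 13 mm expected.

```bash
python3 -m crank '[{"dp":[0.1,0,0],"twist":0},{"dp":[0.2,0,0],"twist":0},{"dp":[0.3,0,0],"twist":0},{"dp":[0.34,0,0],"twist":0},{"dp":[0.36,0,0],"twist":0},{"dp":[0.36,0,0],"twist":0}]'; python3 st.py;python3 -m crank '[{"dp":[0.03,0,0],"twist":0},{"dp":[0.05,0,0],"twist":0},{"dp":[0.07,0,0],"twist":0},{"dp":[0.07,0,0],"twist":0}]'; python3 st.py
```

```text
time_s: 10.37
ee_pos: [0.5705, 0.1672, 0.0371]
orientation: [0.0, 0.737, 0.676, 0.0]
ft_force: [-0.7, 0.0, 6.4]
width: 0.321
finger_force: 50.0
jig [ 4.59 61.85] z 0.0371 F [-0.7 -0. ] 6.4 T [-0.15  0.02 -0.02] yaw -5.01 tilt [0.015 0.037]
time_s: 10.7
ee_pos: [0.5706, 0.1692, 0.0371]
orientation: [0.0, 0.737, 0.676, 0.0]
ft_force: [-0.2, -1.7, 6.8]
width: 0.329
finger_force: 50.0
jig [ 4.59 63.83] z 0.0371 F [-0.1 -1.7] 6.8 T [-0.41 -0.   -0.04] yaw -5.01 tilt [0.008 0.036]
```

```bash
python3 -m crank '[{"dp":[0.04,0,0],"twist":0},{"dp":[0.07,0,0],"twist":0},{"dp":[0.07,0,0],"twist":0}]'; python3 st.py;python3 -m crank '[{"dp":[0.04,0,0],"twist":0},{"dp":[0.06,0,0],"twist":0},{"dp":[0.06,0,0],"twist":0}]'; python3 st.py
```

```text
time_s: 10.95
ee_pos: [0.5708, 0.1713, 0.0371]
orientation: [0.0, 0.737, 0.675, 0.0]
ft_force: [-0.5, -1.4, 6.9]
width: 0.322
finger_force: 50.0
jig [ 4.61 65.99] z 0.0371 F [-0.3 -1.4] 6.9 T [-0.27  0.07  0.  ] yaw -5.02 tilt [0.012 0.039]
time_s: 11.2
ee_pos: [0.5709, 0.1723, 0.0372]
orientation: [0.0, 0.737, 0.676, -0.0]
ft_force: [0.5, -12.0, 9.5]
width: 0.326
finger_force: 50.0
jig [ 4.6  66.92] z 0.0372 F [  1.5 -11.9] 9.5 T [-2.1   0.02 -0.05] yaw -4.99 tilt [-0.057  0.021]
```

```bash
python3 -m crank '[{"dp":[-0.01,0.02,0],"twist":0},{"dp":[-0.01,0.04,0],"twist":0},{"dp":[-0.01,0.04,0],"twist":0},{"dp":[-0.01,0.04,0],"twist":0}]'; python3 st.py
```

```text
time_s: 11.53
ee_pos: [0.5712, 0.1722, 0.0371]
orientation: [-0.0, 0.737, 0.676, -0.001]
ft_force: [-6.7, -6.8, 15.4]
width: 0.326
finger_force: 50.0
jig [ 4.87 66.84] z 0.0371 F [-6.1 -7.3] 15.4 T [-1.07  1.38  0.07] yaw -5.01 tilt [-0.049 -0.09 ]
```

```bash
python3 -m crank '[{"dp":[0,0.025,-0.005],"twist":0},{"dp":[0,0.025,-0.005],"twist":0},{"dp":[0,0.025,-0.005],"twist":0},{"dp":[0,0.025,-0.005],"twist":0}]'; python3 st.py;python3 -m crank '[{"dp":[0,0,0],"twist":0},{"dp":[0,0,0],"twist":0},{"dp":[0,0,0],"twist":0}]'; python3 st.py
```

```text
time_s: 11.87
ee_pos: [0.5713, 0.1721, 0.0371]
orientation: [-0.001, 0.737, 0.675, -0.001]
ft_force: [-11.5, -4.8, 15.6]
width: 0.324
finger_force: 50.0
jig [ 4.98 66.8 ] z 0.0371 F [-11.   -5.8] 15.6 T [-0.87  1.84  0.06] yaw -5.02 tilt [-0.06  -0.162]
time_s: 12.12
ee_pos: [0.5713, 0.1722, 0.0371]
orientation: [-0.001, 0.737, 0.675, -0.001]
ft_force: [-9.7, -5.1, 17.0]
width: 0.329
finger_force: 50.0
jig [ 4.97 66.85] z 0.0371 F [-9.2 -5.9] 17.0 T [-0.83  1.87  0.05] yaw -5.01 tilt [-0.057 -0.16 ]
```

```bash
python3 -m crank '[{"dp":[0,0.02,-0.012],"twist":0},{"dp":[0,0.02,-0.012],"twist":0},{"dp":[0,0.02,-0.012],"twist":0},{"dp":[0,0.02,-0.012],"twist":0},{"dp":[0,0.02,-0.012],"twist":0},{"dp":[0,0.02,-0.012],"twist":0}]'; python3 st.py;python3 -m crank '[{"dp":[0,0,0],"twist":0},{"dp":[0,0,0],"twist":0},{"dp":[0,0,0],"twist":0}]'; python3 st.py
python3 - <<'E'
from h import *
p,_=grab_frame('side'); cv2.imwrite('pics/s9.png',cv2.resize(p[150:300,200:360,::-1],(640,600),interpolation=cv2.INTER_CUBIC))
E
```

```text
time_s: 12.62
ee_pos: [0.5713, 0.1721, 0.0372]
orientation: [-0.001, 0.737, 0.675, -0.002]
ft_force: [-11.5, -3.3, 15.6]
width: 0.325
finger_force: 50.0
jig [ 5.01 66.84] z 0.0372 F [-11.2  -4.2] 15.6 T [-0.55  2.07  0.06] yaw -5.02 tilt [-0.066 -0.218]
time_s: 12.87
ee_pos: [0.5713, 0.1721, 0.0372]
orientation: [-0.001, 0.737, 0.675, -0.002]
ft_force: [-10.8, -3.2, 15.6]
width: 0.33
finger_force: 50.0
jig [ 5.01 66.83] z 0.0372 F [-10.5  -4.1] 15.6 T [-0.5   2.13 -0.04] yaw -5.02 tilt [-0.066 -0.217]
```

View pics/s9.png

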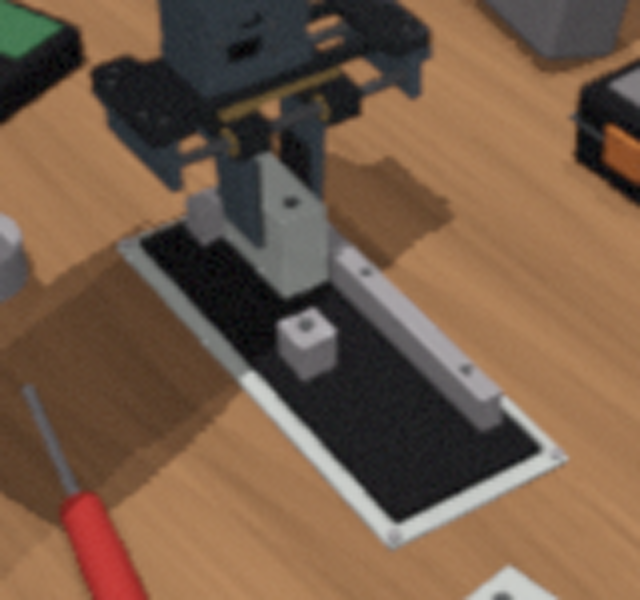

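The side crop shows the blank past the jaw (307,340), along the fence and against the stop (205,215), still gripped. I'll press slightly harder both ways, since bed friction takes part of the side push.

```bash
python3 -m crank '[{"dp":[0.01,0.02,0.015],"twist":0},{"dp":[0.01,0.02,0.015],"twist":0},{"dp":[0.01,0.02,0.015],"twist":0},{"dp":[0.01,0.02,0.015],"twist":0},{"dp":[0.01,0.02,0.015],"twist":0},{"dp":[0.01,0.02,0.015],"twist":0}]'; python3 st.py;python3 -m crank '[{"dp":[0,0,0],"twist":0},{"dp":[0,0,0],"twist":0},{"dp":[0,0,0],"twist":0},{"dp":[0,0,0],"twist":0},{"dp":[0,0,0],"twist":0},{"dp":[0,0,0],"twist":0}]'; python3 st.py
```

```text
time_s: 13.42
ee_pos: [0.5713, 0.1722, 0.0371]
orientation: [-0.001, 0.737, 0.675, -0.002]
ft_force: [-19.5, -5.6, 27.8]
width: 0.328
finger_force: 50.0
jig [ 5.01 66.84] z 0.0371 F [-18.9  -7.3] 27.8 T [-0.99  3.46  0.08] yaw -5.02 tilt [-0.102 -0.304]
time_s: 13.92
ee_pos: [0.5713, 0.1722, 0.0371]
orientation: [-0.001, 0.737, 0.675, -0.002]
ft_force: [-19.6, -6.1, 27.2]
width: 0.328
finger_force: 50.0
jig [ 5.01 66.86] z 0.0371 F [-19.   -7.8] 27.2 T [-1.    3.46  0.03] yaw -5.01 tilt [-0.102 -0.303]
```

```bash
python3 -m crank '[{"dp":[0,-0.012,-0.01],"twist":0},{"dp":[0,-0.012,-0.01],"twist":0},{"dp":[0,-0.012,-0.01],"twist":0},{"dp":[0,-0.012,-0.01],"twist":0},{"dp":[0,-0.012,-0.01],"twist":0},{"dp":[0,-0.012,-0.01],"twist":0}]'; python3 st.py
```

```text
time_s: 14.42
ee_pos: [0.5713, 0.1722, 0.0372]
orientation: [-0.001, 0.737, 0.675, -0.002]
ft_force: [-14.2, -5.6, 19.5]
width: 0.326
finger_force: 50.0
jig [ 5.01 66.86] z 0.0372 F [-13.6  -6.9] 19.5 T [-1.    2.59  0.02] yaw -5.02 tilt [-0.092 -0.255]
```

```bash
python3 -c "
from rig import job
print(job.hand_in())"
```

```text
the job is handed in; nothing more can be done
None
```

I slid the narrow blank through the gauge gap to the stop and handed in with the gripper still holding it there, pushing about 14 N against the fence and 20 N down onto the bed (wrist readings). It took 14.4 s of the 48 s. The judge's verdict isn't shown.

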